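# Unclip the cover of the peg box

### The arm

A 6-joint arm with a two-finger parallel gripper is mounted at the origin on the work surface. World frame = base frame: x ahead of the robot, y to its left, z up, the work surface at z = 0. Lengths are in m, angles in rad, forces in N, time in s.
With the tool pointing down it reaches from about 0.25 to 0.775 m from the base axis. Payload 8.9 kg.
Tool frame: the origin (TCP) lies midway between the tips of the shut fingers; the grasp point (between the pads) lies 19 mm behind it; z points along the fingers, y is the line along which they close (so a half turn about z gives the same grasp; the last joint's range is limited). The gripper opens to 85 mm and grips with 20 to 120 N. Pads are 22 mm wide; open, the fingers measure 114 mm over their backs; the gripper's body (76 mm by 85 mm) begins 54 mm behind the grasp point. The pads swing forward as they close: fully open they stand 13 mm farther back than shut.
Start: joints at [-1.27, 0.291, -0.153, 1.127, 0, 1.431], TCP at [0.224, -0.475, 0.231] pointing down, gripper open.
Joint ranges: [-2.52, 2.52], [-0.91, 1.74], [-1.3, 1.37], [-1.96, 2.02], [-1.52, 1.47], [-3.14, 3.14]. Speed limits (rad/s): [2.22, 2.22, 2.79, 3.14, 3.14, 3.14].

### API

Orientations are given as [roll, pitch, yaw] about the fixed x, y, z axes, in that order (R = Rz(yaw) Ry(pitch) Rx(roll)).
In Python, from cell import manip gives the robot as it stands.
- The arm moves only by the tool play_rows, never from a script. Its argument "rows" is a list of rows, each a list of 3 entries, a list of its own where there are three numbers: the closure, from 0 (fully open) to 1 (shut), then the shift along the tool's x, y, z in m, then the turn about the tool's z in degrees. In form: [[fingers, [tx, ty, tz], yaw], ...]. A call has 1 to 5 rows; each row shifts and turns the commanded pose from where the row before left it, along the tool's axes as they then stand; what a row does not reach is not made up. A row lasts 1/10 s, in which the tool goes at most 50 mm and 8.59 degrees, less where a joint would pass 70% of its speed; a pose out of reach is approached as far as the arm can. A call with a gripper value outside its range is refused whole. The fingers move at their own pace and stop on an object; "force" is the grip in N (left out, the last holds). Time passes only in rows, so rows that do not move let the fingers close. It gives the time, the measured TCP pose, the force, the opening and the grip force at its end, in the units of the state.
- manip.read_state(): the state, without advancing time (a new reading comes with each control period).
- manip.grab_frame(name): name is "scene" or "top" or "wrist"; returns a dict with "color" (384x512x3 uint8, red, green, blue), "depth" (384x512 float32, m along the optical axis (not along the pixel's ray), 0 where there is no reading), "fx", "fy", "cx", "cy" (pixels), "k1" (the pictures are not rectified: a ray, as slopes to the right and down, at radius r is drawn at 1 + k1 r^2 times it, then the intrinsics apply), "xyz" and "orientation" of the camera in the world. Camera axes: x right, y down, z forward; pixel columns grow to the right and rows downward; lengths in m; the calibration is good to about 2 mm. A picture is of the moment at which its call begins.
- manip.hand_in(): hands the job in; it is judged then, once.
The state is a dict: "clock": time; "joints": joint angles; "joint_velocities": joint speeds; "joint_torque": joint torques, N m; "position": TCP position; "ee_rot": TCP orientation; "wrist_force": force on the tool from outside, world axes, zero at the start; "torque": the same for the moment, N m; "finger_gap": opening from 0.0 (shut) to 1.0 (fully open); "finger_force": force on a finger pad.
Only numpy, scipy, OpenCV 4.12 (cv2) and the standard library are available. Lean on these libraries where they do the work, as an engineer would, in place of code of your own. Each camera call takes 0.05 s, during which the arm holds its last target. There are 200 camera calls.

### The job

Open the clear peg box whose cover has the two orange tabs: squeeze both orange tabs together to free the cover, lift it straight off without taking the box up with it, and set it down gently, right way up, on the middle of the cork mat, then let go. Leave the box standing where it is, and leave the similar box with blue tabs alone.

Things in the scene. Friction and masses are not known exactly. Their poses are not given: they have to be found in the camera images.
- orange_cover: Grey plastic cover 124 x 82 mm (x, y), plate 4 mm thick, 120 g, with upright orange tabs on its y sides. Origin: centre of the plate's underside, lying on the box rim, 60 mm above the shelf top at the start; z up. Tab tops 40 mm above the origin. Skirts at its x ends reach 14 mm below the origin; it stands level on them. With both tabs held in it lifts straight up, clear of the box after 15 mm.
- orange_tab_left (a joint): Tab at the cover's +y side, centred on x = 0: 34 mm wide along x, 6 mm thick, upright, outer face at y = +28 mm. Slides inward when pressed anywhere: 0 = out, 0.007 m = fully in; its barb, hooked under the box rim, is free from 0.005 m. Spring 3.5 N at rest, 8.5 N fully in.
- orange_tab_right (a joint): The mirror tab at the cover's -y side (outer face at y = -28 mm), same values. The tabs' outer faces are 56 mm apart at rest, 42 mm when both are fully in. Let go, the tabs spring out again.
- orange_box: Clear plastic box of clothes pegs under the orange-tabbed cover, 120 x 77 mm (x by y), 60 mm tall, 0.9 kg, standing loose on the shelf top so that it can slide a little. Origin: centre of its underside; z up.
- mat: Cork mat, 200 x 160 mm (x by y), 4 mm thick, fixed to the white shelf top. Origin: centre of its underside, at shelf-top height.
- blue_cover: Cover of the other, otherwise identical box, with blue tabs: leave alone. Same shape and origin as the orange-tabbed cover; its tabs' tops are 100 mm above the shelf top.

How it is judged:
On the way, in this order (a step that is already met when the one before it is completed fails the run):
1. both orange tabs are squeezed in while the cover is still on its box (value of joint each of orange_tab_left, orange_tab_right above 0.0045 m and z of orange_cover in the frame of orange_box below 0.072 m and horizontal distance between orange_cover and orange_box below 0.02 m), for 0.05 s.
2. the cover is lifted clear of the box, which stays standing on the shelf (z of orange_cover in the frame of orange_box above 0.08 m and height (world z) of orange_box below 0.01 m), for 0.1 s.
At the end, for the whole second after the job is handed in: The orange-tabbed cover rests right way up on the cork mat, level within 8 degrees, centre within 60 mm of the mat's along each mat axis, tabs sprung out; its box stands upright within 50 mm of its start, the blue-tabbed cover within 20 mm of its start; all is released (x of orange_cover in the frame of mat between -0.06 and 0.06 m and y of orange_cover in the frame of mat between -0.06 and 0.06 m and z of orange_cover in the frame of mat between 0.012 and 0.024 m and angle between orange_cover's own z axis and vertical below 0.15 rad and value of joint each of orange_tab_left, orange_tab_right below 0.003 m and linear speed of orange_cover below 0.02 m/s and angle between orange_box's own z axis and vertical below 0.1 rad and height (world z) of orange_box below 0.01 m and distance of orange_box from where it was at the start of the episode below 0.05 m and distance of blue_cover from where it was at the start of the episode below 0.02 m); the robot touches nothing.
It fails at once if the box is lifted off the shelf by more than 20 mm (height (world z) of orange_box above 0.02 m).
It fails at once if the box is tipped by more than 20 degrees (angle between orange_box's own z axis and vertical above 0.35 rad).
It fails at once if the blue-tabbed cover is moved by more than 20 mm (distance of blue_cover from where it was at the start of the episode above 0.02 m).
It fails at once if the cover is dropped or slammed onto the mat (faster than 0.6 m/s close above it) (height (world z) of orange_cover below 0.04 m and linear speed of orange_cover above 0.6 m/s).
It also fails if it takes over 45 s, if anything falls off the work surface, if the arm or the gripper's body presses on something with over 40 N, if the wrist force passes 120 N, or if a joint passes its speed limit or range.

## Working session

There is one attempt and no reset: what is moved stays moved. The work goes in short steps, Python scripts to look and compute and a tool call to move; the robot and the scene stay as the last step left them, time stands still between calls to the robot, and variables do not carry over. Pictures are saved under pics/ and viewed, at most 10 in all, crops included, and the job is handed in when it is done.

Besides the shell and the picture viewer there is one more tool, called as name([rows], argument=value, ...), one row to a line, values as JSON. play_rows: Moves the arm, as the interface text tells. Its arguments: {"type":"object","properties":{"rows":{"type":"array","items":{"type":"array"}},"force":{"type":"number"}},"required":["rows"]}

```bash
mkdir -p pics
cat > h.py <<'E'
import numpy as np, cv2
from cell import manip
from scipy.spatial.transform import Rotation as R
def pts(f):
    "world point per pixel from depth"
    h,w=f["depth"].shape
    u,v=np.meshgrid(np.arange(w),np.arange(h))
    K=np.array([[f["fx"],0,f["cx"]],[0,f["fy"],f["cy"]],[0,0,1.]])
    n=cv2.undistortPoints(np.stack([u,v],-1).reshape(-1,1,2).astype(np.float64),K,np.array([f["k1"],0,0,0.])).reshape(h,w,2)
    d=f["depth"].astype(float)
    p=np.dstack([n*d[...,None],d])
    return p@R.from_euler("xyz",f["orientation"]).as_matrix().T+np.array(f["xyz"])
def orange(c): 
    q=cv2.cvtColor(c,cv2.COLOR_RGB2HSV); return cv2.inRange(q,(5,140,90),(22,255,255))
def save(f,n): cv2.imwrite("pics/"+n,f["color"][...,::-1])
E
python3 - <<'E'
from h import *
f=manip.grab_frame("top"); g=manip.grab_frame("scene")
cv2.imwrite("pics/a.png",cv2.resize(np.vstack([f["color"],g["color"]])[...,::-1],(400,600)))
save(f,"top0.png")
P=pts(f); m=orange(f["color"])
n,l,s,c=cv2.connectedComponentsWithStats(m)
for i in range(1,n):
    if s[i,4]>15:
        k=(l==i)&(f["depth"]>0); print(s[i],c[i],np.median(P[k],0),P[k].min(0),P[k].max(0))
print(f["xyz"],f["orientation"],manip.read_state())
E
```

```text
[223  45  66  29 892] [254.14686099  59.31502242] [0.82268868 0.00221323 0.03751163] [ 0.79520644 -0.07629158  0.0296317 ] [0.86130537 0.07160646 0.07348195]
[160 205   3  16  45] [161.02222222 212.66666667] [0.46303563 0.17693449 0.09925128] [0.44887154 0.17388438 0.09589278] [0.47916966 0.18021412 0.10345052]
[135 206   3  17  33] [136.42424242 213.78787879] [0.45922515 0.22586598 0.099079  ] [0.44337392 0.22350501 0.09508652] [0.47532489 0.22981185 0.10196969]
[0.35986285 0.01686995 1.01476659] [-2.97407982 -0.04193375 -1.54332812] {'clock': 0.1, 'joints': array([-1.27026044e+00,  2.91204845e-01, -1.54038419e-01,  1.12671357e+00,
        2.19047656e-05,  1.43150870e+00]), 'joint_velocities': array([ 0.00012461, -0.00280969,  0.00139091, -0.00152219,  0.00036386,
        0.00034338]), 'joint_torque': array([ 8.83582361e-04, -5.37976742e+01,  3.31918824e+01,  9.37116070e-03,
       -1.51491918e-04, -1.25652645e-05]), 'position': array([ 0.22343343, -0.47464984,  0.2308043 ]), 'ee_rot': array([-3.14044643e+00, -1.82814413e-04,  4.39823398e-01]), 'wrist_force': array([-0.20931935,  0.14163065, -0.66863302]), 'torque': array([-0.03500194,  0.0626153 ,  0.02122265]), 'finger_force': 0.0, 'finger_gap': 0.9981751326333722}
```

View pics/top0.png

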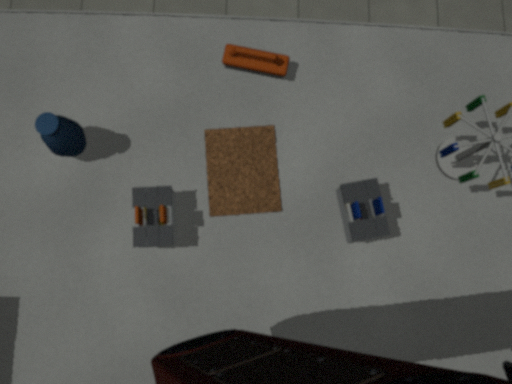

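The top view shows the orange tabs at about (138,214) and (162,213), the cork mat centred near (243,170), and the blue-tabbed cover near (366,210). An unrelated orange object lies at (255,60).

Run:
```python
from h import *
f=manip.grab_frame("top"); P=pts(f); ok=f["depth"]>0
q=cv2.cvtColor(f["color"],cv2.COLOR_RGB2HSV)
def rect(m,name):
    p=P[m][:,:2]; r=cv2.minAreaRect((p*1000).astype(np.float32)); print(name,m.sum(),np.median(P[m],0),r)
m=(cv2.inRange(q,(8,60,60),(25,255,255))>0)&ok; m[:110]=0;m[230:]=0;m[:,:198]=0;m[:,290:]=0
m=cv2.morphologyEx(m.astype(np.uint8),cv2.MORPH_OPEN,np.ones((3,3)))>0
rect(m,"mat")
for n,(a,b) in {"orange":(125,180),"blue":(330,400)}.items():
    m=ok&(P[...,2]>.055)&(P[...,2]<.075); m[:170]=0;m[260:]=0;m[:,:a]=0;m[:,b:]=0
    m=cv2.morphologyEx(m.astype(np.uint8),cv2.MORPH_OPEN,np.ones((3,3)))>0
    rect(m,n)
```

```text
mat 6082 [0.57513422 0.01956821 0.00283746] ((578.2639770507812, 19.411521911621094), (199.9381866455078, 158.83009338378906), 5.921820163726807)
orange 1889 [0.45745434 0.20030996 0.06289301] ((460.708740234375, 201.9830322265625), (122.89305877685547, 82.00003051757812), 5.240720748901367)
blue 1847 [ 0.48497038 -0.23992207  0.0631711 ] ((489.1429443359375, -240.88482666015625), (122.46629333496094, 82.6617660522461), 12.376693725585938)
```

play_rows([
  [0,[0,0,0],7],
  [0,[0,0,0],7],
  [0,[0,0,0],6.2],
  [0,[0.0164,-0.0363,0],0],
  [0,[0.0164,-0.0363,0],0],
], force=30)

```text
clock: 0.65
position: [0.2497, -0.3991, 0.2307]
ee_rot: [-3.141, 0.0, 0.085]
wrist_force: [0.5, 0.6, 0.0]
finger_gap: 0.999
finger_force: 0.0
```

play_rows([
  [0,[0.0164,-0.0363,0],0],
  [0,[0.0164,-0.0363,0],0],
  [0,[0.0164,-0.0363,0],0],
  [0,[0.0164,-0.0363,0],0],
  [0,[0.0164,-0.0363,0],0],
])

```text
clock: 1.15
position: [0.3158, -0.2103, 0.2312]
ee_rot: [-3.142, -0.0, 0.087]
wrist_force: [1.2, -0.0, 0.8]
finger_gap: 1.0
finger_force: 0.0
```

play_rows([
  [0,[0.0164,-0.0363,0],0],
  [0,[0.0164,-0.0363,0],0],
  [0,[0.0164,-0.0363,0],0],
  [0,[0.0164,-0.0363,0],0],
  [0,[0.0164,-0.0363,0],0],
])

```text
clock: 1.65
position: [0.3818, -0.0223, 0.2314]
ee_rot: [3.141, -0.0, 0.087]
wrist_force: [0.8, -1.4, -0.5]
finger_gap: 0.997
finger_force: 0.0
```

play_rows([
  [0,[0.0164,-0.0363,0],0],
  [0,[0.0164,-0.0363,0],0],
  [0,[0.0164,-0.0363,0],0],
  [0,[0.0164,-0.0363,0],0],
  [0,[0.0164,-0.0363,0],0],
])

```text
clock: 2.15
position: [0.4502, 0.1389, 0.2314]
ee_rot: [-3.117, 0.001, 0.129]
wrist_force: [-0.2, -0.6, -0.1]
finger_gap: 0.997
finger_force: 0.0
```

play_rows([
  [0,[0.0164,-0.0363,0],0],
  [0,[0,0,0],0],
  [0,[0,0,0],0],
])

```text
clock: 2.45
position: [0.4644, 0.1559, 0.232]
ee_rot: [-3.102, 0.002, 0.149]
wrist_force: [0.6, -0.5, 0.2]
finger_gap: 1.002
finger_force: 0.0
```

Run:
```python
from h import *
s=manip.read_state();print(s["joints"],s["position"],s["ee_rot"])
```

```text
[ 0.14792209  0.22126374 -0.24564929  1.10552748  0.03965649  3.14060048] [0.46440416 0.15589316 0.23202376] [-3.10193455e+00  1.60484351e-03  1.48913491e-01]
```

play_rows([
  [0,[0,0,0],-8.4],
  [0,[0,0,0],-8.4],
  [0,[0,0,0],-8.4],
  [0,[0,0,0],-8.4],
  [0,[0,0,0],-8.4],
])

```text
clock: 2.95
position: [0.4641, 0.1551, 0.2325]
ee_rot: [-3.112, -0.026, 0.886]
wrist_force: [0.5, 0.1, -0.3]
finger_gap: 0.997
finger_force: 0.0
```

play_rows([
  [0,[0,0,0],-8.4],
  [0,[0,0,0],-8.4],
  [0,[0,0,0],-8.4],
  [0,[0,0,0],-8.4],
  [0,[0,0,0],-8.4],
])

```text
clock: 3.45
position: [0.4641, 0.1551, 0.2325]
ee_rot: [-3.137, -0.039, 1.619]
wrist_force: [0.0, -0.0, -0.2]
finger_gap: 1.0
finger_force: 0.0
```

play_rows([
  [0,[0,0,0],-8.4],
  [0,[0,0,0],-8.4],
  [0,[0,0,0],-8.4],
  [0,[0,0,0],-8.4],
  [0,[0,0,0],-8.4],
])

```text
clock: 3.95
position: [0.4641, 0.1551, 0.2325]
ee_rot: [3.119, -0.032, 2.353]
wrist_force: [0.9, 0.8, 0.3]
finger_gap: 1.003
finger_force: 0.0
```

play_rows([
  [0,[0,0,0],-8.4],
  [0,[0,0,0],-8.4],
  [0,[0,0,0],-8.4],
  [0,[0,0,0],-8.4],
  [0,[0,0,0],-8.4],
])

```text
clock: 4.45
position: [0.4641, 0.1551, 0.2325]
ee_rot: [3.103, -0.009, 3.086]
wrist_force: [-0.4, -0.5, -0.4]
finger_gap: 1.005
finger_force: 0.0
```

play_rows([
  [0,[0,0,0],-8.4],
  [0,[0,0,0],0],
])

```text
clock: 4.65
position: [0.4641, 0.1552, 0.2325]
ee_rot: [3.102, -0.003, -3.055]
wrist_force: [-0.1, -0.1, 0.1]
finger_gap: 0.998
finger_force: 0.0
```

```bash
cat >> h.py <<'E'
def shift(target):
    s=manip.read_state(); M=R.from_euler("xyz",s["ee_rot"]).as_matrix()
    return (M.T@(np.array(target)-s["position"])).round(4)
def down(v): 
    s=manip.read_state(); return (R.from_euler("xyz",s["ee_rot"]).as_matrix().T@np.array(v)).round(4)
E
python3 - <<'E'
from h import *
print(shift([.461,.2022,.15]),down([0,0,-.01]),manip.read_state()["joints"])
E
```

```text
[-0.0012  0.0438  0.0843] [-0.     -0.0004  0.01  ] [ 0.14654927  0.21953105 -0.24673705  1.1054788   0.0397107   0.05962235]
```

play_rows([
  [0,[0,0.022,0.022],0],
  [0,[-0.001,0.022,0.022],0],
  [0,[0,0,0.02],0],
  [0,[0,0,0.02],0],
  [0,[0,0,0],0],
])

```text
clock: 5.15
position: [0.4594, 0.2025, 0.1482]
ee_rot: [3.103, -0.007, -3.06]
wrist_force: [-0.5, -1.5, 0.5]
finger_gap: 0.999
finger_force: 0.0
```

Run:
```python
from h import *
f=manip.grab_frame("wrist"); save(f,"w1.png"); P=pts(f); m=orange(f["color"])
n,l,s,c=cv2.connectedComponentsWithStats(m)
for i in range(1,n):
    k=(l==i)&(f["depth"]>0)&(P[...,2]>.096)
    if s[i,4]>60 and k.sum()>10: print(s[i],np.median(P[k],0),cv2.minAreaRect((P[k][:,:2]*1000).astype(np.float32)))
s=manip.read_state();print(s["position"],s["ee_rot"],s["joints"])
```

```text
[286 193  10  51 469] [0.45767237 0.22541183 0.09938082] ((458.00128173828125, 225.5637969970703), (34.13602066040039, 6.222543239593506), 6.594018936157227)
[207 232  11  14 128] [0.47473017 0.17695095 0.09945125] ((474.6558532714844, 176.79466247558594), (9.227599143981934, 5.720210075378418), 6.199538230895996)
[0.46037598 0.2026444  0.14967668] [ 3.10219567 -0.00549998 -3.05929845] [ 0.24327329  0.30876948 -0.35614456  0.90499312  0.03976891  0.16110512]
```

View pics/w1.png

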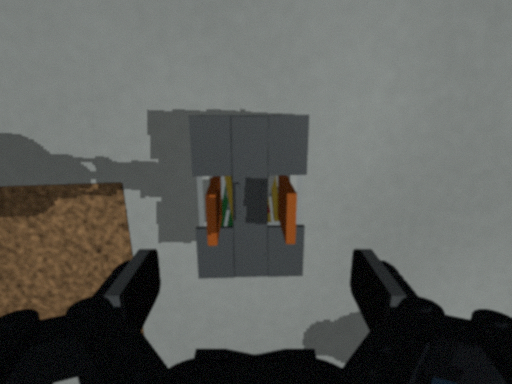

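The wrist view shows both orange tabs upright at about (213,215) and (288,210), between the open fingers at (150,290) and (365,290). The grasp is nearly aligned.

Run:
```python
from h import *
print(shift([.460,.2015,.068]))
```

```text
[ 0.     -0.0043  0.0816]
```

play_rows([
  [0,[0,-0.002,0.02],-0.6],
  [0,[0,-0.001,0.02],0],
  [0,[0,-0.001,0.02],0],
  [0,[0,0,0.0215],0],
  [0,[0,0,0],0],
], force=25)

```text
clock: 5.7
position: [0.4603, 0.2018, 0.0678]
ee_rot: [3.102, -0.005, -3.048]
wrist_force: [0.1, -0.2, 0.4]
finger_gap: 1.0
finger_force: 0.0
```

play_rows([
  [0.25,[0,0,0],0],
  [0.35,[0,0,0],0],
  [0.45,[0,0,0],0],
  [0.55,[0,0,0],0],
  [0.65,[0,0,0],0],
])

```text
clock: 6.2
position: [0.4628, 0.2025, 0.0708]
ee_rot: [3.102, 0.001, -3.046]
wrist_force: [-2.4, -2.6, 13.5]
finger_gap: 0.485
finger_force: 23.7
```

play_rows([
  [0.7,[0,0,0],0],
  [0.7,[0,0,0],0],
  [0.7,[0,0,0],0],
  [0.7,[0,0,0],0],
])

```text
clock: 6.6
position: [0.4628, 0.2025, 0.0708]
ee_rot: [3.102, 0.001, -3.046]
wrist_force: [-2.5, -1.9, 13.6]
finger_gap: 0.486
finger_force: 23.7
```

Run:
```python
from h import *
f=manip.grab_frame("wrist"); save(f,"w2.png")
print(manip.read_state(),down([0,0,.01]))
```

```text
{'clock': 6.65, 'joints': array([ 0.24217701,  0.3996973 , -0.4618166 ,  0.70261187,  0.03916979,
        0.1465307 ]), 'joint_velocities': array([-3.46955989e-05,  1.08057344e-03, -4.59327636e-04,  9.06531280e-05,
        6.60761129e-04,  2.16706544e-03]), 'joint_torque': array([  0.42829044, -48.15938115,  24.12108958,  -1.1847695 ,
         0.76764386,  -0.11828159]), 'position': array([0.46282308, 0.20248947, 0.07079986]), 'ee_rot': array([ 3.10186900e+00,  8.81553864e-04, -3.04583319e+00]), 'wrist_force': array([-1.89692437, -1.34753634, 13.67614923]), 'torque': array([-0.69491953,  0.43068773, -0.10405024]), 'finger_force': 23.685137629508972, 'finger_gap': 0.4845515757428294} [-0.      0.0004 -0.01  ]
```

View pics/w2.png

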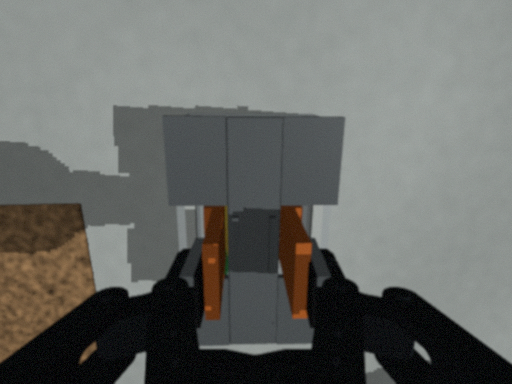

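The wrist view shows both tabs, at (213,260) and (295,260), clamped and pushed in. The opening is 41 mm, so they are fully in. I'll lift.

play_rows([
  [0.7,[0,0,-0.003],0],
  [0.7,[0,0,-0.003],0],
  [0.7,[0,0,-0.004],0],
  [0.7,[0,0.0002,-0.005],0],
  [0.7,[0,0.0002,-0.005],0],
], force=30)

```text
clock: 7.15
position: [0.4614, 0.2021, 0.0891]
ee_rot: [3.102, -0.003, -3.045]
wrist_force: [0.4, 0.5, -1.6]
finger_gap: 0.478
finger_force: 30.5
```

play_rows([
  [0.7,[0,0.0004,-0.008],0],
  [0.7,[0,0.0004,-0.008],0],
  [0.7,[0,0.0004,-0.01],0],
  [0.7,[0,0.0004,-0.01],0],
  [0.7,[0,0,0],0],
])

```text
clock: 7.65
position: [0.4626, 0.2025, 0.1264]
ee_rot: [3.101, 0.0, -3.045]
wrist_force: [0.1, -0.2, -1.3]
finger_gap: 0.477
finger_force: 30.5
```

Run:
```python
from h import *
f=manip.grab_frame("wrist"); save(f,"w3.png"); g=manip.grab_frame("scene")
cv2.imwrite("pics/c3.png",np.hstack([cv2.resize(x["color"],(400,300))[...,::-1] for x in (f,g)]))
s=manip.read_state(); print(s["position"],s["wrist_force"],s["finger_gap"],s["finger_force"])
P=pts(f); q=cv2.cvtColor(f["color"],cv2.COLOR_RGB2HSV)
m=(f["depth"]>0)&(P[...,2]>.05)&(P[...,2]<.2); m[220:]=0
print([np.median(P[y,250],0).round(4) for y in (130,160,190)],P[150,180],P[150,325])
```

```text
[0.4617026  0.20227874 0.12497434] [ 0.63295686  0.924622   -1.30009555] 0.47201859431031984 30.469415187835693
[np.float64(0.1936), np.float64(0.1949), np.float64(0.1963)] [0.41654521 0.16249714 0.118355  ] [0.41035505 0.22907471 0.11950188]
```

View pics/c3.png

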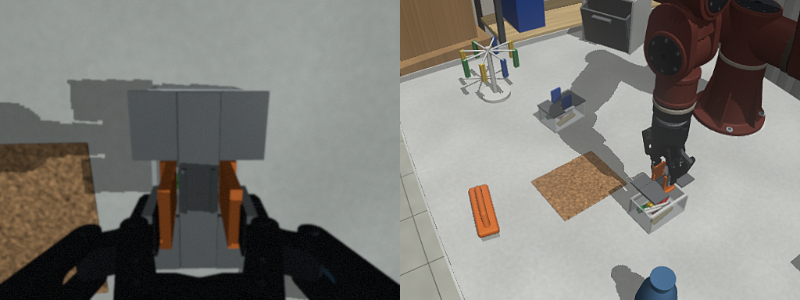

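The left wrist view shows the cover held level between the fingers. The right scene view shows the box still standing on the shelf at (658,208). Next I carry the cover to the mat.

play_rows([
  [0.7,[0,0,-0.015],0],
  [0.7,[-0.0124,-0.024,-0.001],0],
  [0.7,[-0.0124,-0.024,-0.001],0],
  [0.7,[-0.0124,-0.024,-0.001],0],
  [0.7,[-0.0124,-0.024,-0.001],0],
])

```text
clock: 8.25
position: [0.5204, 0.1099, 0.1392]
ee_rot: [3.102, -0.003, -3.045]
wrist_force: [0.2, -0.8, -1.5]
finger_gap: 0.477
finger_force: 30.5
```

play_rows([
  [0.7,[-0.0124,-0.024,-0.001],0],
  [0.7,[-0.0124,-0.024,-0.001],0],
  [0.7,[-0.0124,-0.024,-0.001],0],
  [0.7,[-0.0124,-0.024,-0.001],0],
  [0.7,[0,0,0],0],
])

```text
clock: 8.75
position: [0.5803, 0.0173, 0.139]
ee_rot: [3.102, -0.002, -3.048]
wrist_force: [1.0, 1.0, -1.3]
finger_gap: 0.476
finger_force: 30.6
```

Run:
```python
from h import *
print(shift([.579,.021,.034]),manip.read_state()["position"],manip.read_state()["finger_gap"])
```

```text
[ 0.0007 -0.0003  0.1051] [0.58030165 0.01728177 0.13901813] 0.47646238934336366
```

Lower to about 3–5 mm above contact, then in small steps until contact.

play_rows([
  [0.7,[0,0,0.025],0],
  [0.7,[0,0,0.025],0],
  [0.7,[0,0,0.025],0],
  [0.7,[0,0,0.02],0],
  [0.7,[0,0,0.008],0],
])

```text
clock: 9.25
position: [0.5761, 0.0247, 0.0346]
ee_rot: [3.101, -0.006, -3.045]
wrist_force: [-1.1, 0.2, -1.3]
finger_gap: 0.478
finger_force: 30.5
```

play_rows([
  [0.7,[0,0,0.002],0],
  [0.7,[0,0,0.002],0],
  [0.7,[0,0,0.001],0],
  [0.7,[0,0,0],0],
])

```text
clock: 9.65
position: [0.5787, 0.0242, 0.0325]
ee_rot: [3.102, -0.001, -3.045]
wrist_force: [-0.6, 0.0, -0.8]
finger_gap: 0.475
finger_force: 30.5
```

play_rows([
  [0.7,[0,0,0.001],0],
  [0.7,[0,0,0.001],0],
  [0.7,[0,0,0],0],
])

```text
clock: 9.95
position: [0.5782, 0.0242, 0.0299]
ee_rot: [3.102, -0.002, -3.045]
wrist_force: [-0.4, -0.9, -0.8]
finger_gap: 0.477
finger_force: 30.6
```

play_rows([
  [0.7,[0,0,0.001],0],
  [0.7,[0,0,0.001],0],
  [0.7,[0,0,0],0],
])

```text
clock: 10.25
position: [0.5783, 0.0245, 0.0292]
ee_rot: [3.102, -0.002, -3.045]
wrist_force: [-5.2, 1.3, 15.6]
finger_gap: 0.473
finger_force: 36.2
```

play_rows([
  [0.7,[0,0,-0.001],0],
  [0.45,[0,0,0],0],
  [0.35,[0,0,0],0],
  [0.15,[0,0,0],0],
  [0,[0,0,0],0],
])

```text
clock: 10.75
position: [0.5782, 0.0243, 0.0287]
ee_rot: [3.101, -0.003, -3.045]
wrist_force: [0.6, -0.0, 0.1]
finger_gap: 0.958
finger_force: 0.0
```

play_rows([
  [0,[0,0,0],0],
  [0,[0,0,0],0],
  [0,[0,0,-0.01],0],
  [0,[0,0,-0.02],0],
  [0,[0,0,-0.03],0],
])

```text
clock: 11.25
position: [0.5775, 0.022, 0.0889]
ee_rot: [3.101, -0.005, -3.045]
wrist_force: [0.1, 0.1, 0.9]
finger_gap: 0.999
finger_force: 0.0
```

play_rows([
  [0,[0,0,-0.04],0],
  [0,[0,0,-0.04],0],
  [0,[0.03,0,-0.01],0],
  [0,[0.03,0,0],0],
  [0,[0,0,0],0],
])

```text
clock: 11.75
position: [0.5163, 0.0126, 0.18]
ee_rot: [3.101, -0.004, -3.045]
wrist_force: [-0.3, 0.7, -0.8]
finger_gap: 0.999
finger_force: 0.0
```

Run:
```python
from h import *
f=manip.grab_frame("wrist"); g=manip.grab_frame("top")
cv2.imwrite("pics/c4.png",np.hstack([cv2.resize(x["color"],(400,300))[...,::-1] for x in (f,g)]))
for F in (f,g):
    P=pts(F); m=orange(F["color"])
    n,l,s,c=cv2.connectedComponentsWithStats(m)
    for i in range(1,n):
        k=(l==i)&(F["depth"]>0)&(P[...,2]>.048)&(P[...,0]<.7)
        if k.sum()>8: print(s[i],np.median(P[k],0),cv2.minAreaRect((P[k][:,:2]*1000).astype(np.float32)))
```

```text
[280 233   9  35 262] [0.5729333 0.0474949 0.0573552] ((572.8077392578125, 47.74331283569336), (34.534645080566406, 6.560262680053711), 3.4913787841796875)
[222 234  11  35 285] [ 0.57657179 -0.00218885  0.05734694] ((578.0176391601562, -2.502737045288086), (34.325599670410156, 6.424227237701416), 4.607232570648193)
```

View pics/c4.png

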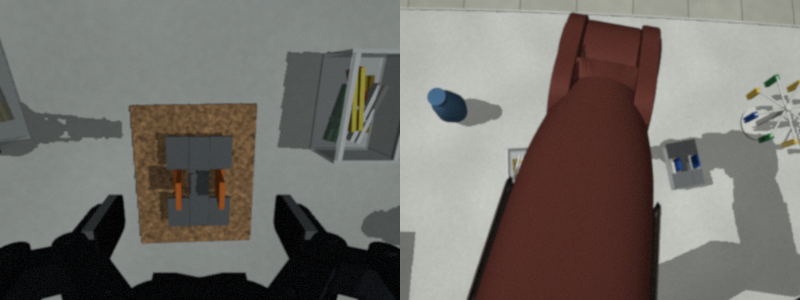

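The wrist view shows the cover standing level on the mat at (199,183) with both tabs sprung out, and the opened box still upright at (362,105). The top view shows the blue-tabbed cover in place at (687,163).

```bash
python3 -c "
from cell import manip; print(manip.hand_in())"
```

```text
the job is handed in; nothing more can be done
None
```

The orange-tabbed cover is off its box and stands level, right way up, about 4 mm from the middle of the cork mat with both tabs sprung out; the box and the blue-tabbed cover looked undisturbed in the last pictures, and the job is handed in (no verdict was shown).

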